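# Hold the hatch flap at the pointer for tacking

### The job

Slide the steel hatch box along its jig until you feel it seat fully home against the blue end stop, with its flap still shut. Then swing the green flap up by its handle bar until it is in line with the red pointer on the quadrant (within about 3 degrees), and finish holding it there, steady and still in the gripper with the box still home, so that a workmate can tack the stay. Leave the pointer and the other things on the bench where they are.

Things in the scene. Friction and masses are not known exactly. Their poses are not given: they have to be found in the camera images.
- jig: Welding jig, bolted down: steel plate 10 mm thick, two grey guide bars (top 24 mm) along its y, blue end stop (120 mm wide, top 44 mm) at its -y end. Origin on the bench, under the hatch box's centre when the box is home. Jig z up; +y runs along the guides away from the stop, so push towards jig -y; x along the hinge, -x towards the robot. White quadrant at x = +96 mm, top 188 mm.
- hatch: Folded sheet-steel hatch box 140 (x) x 200 (y) x 50 mm high, 0.65 to 0.95 kg, loose on the jig between the guides (2 mm play), 35 to 90 mm out from the stop. Origin: centre of its underside, 10 mm above the bench; jig axes. Home: touching the stop, origin at jig y = 0. Sliding takes 5 to 15 N pushed mid end wall, more if pressed down; far off-centre it binds in the guides. It can be dragged back.
- flap: Green hinged flap on top of the hatch box: plate 140 x 184 x 4 mm, 0.35 to 0.6 kg with its handle. Origin on the hinge axis, mid hinge; flap x = jig x = hinge axis; flap y points along the plate to its free edge, z is its normal. Shut: flap y = jig y. The free edge swings up and over towards jig -y (positive turn about x), at most 86 degrees. Free hinge: it falls shut unless held.
- hinge (a point): Point on the hinge axis, mid hinge, fixed to the hatch box: 92 mm towards jig -y from the box's centre, 63 mm above the bench.
- handle (a point): Grip point on the axis of the round handle bar welded on top of the flap's free edge, parallel to the hinge; the bar sticks out 98 mm past the flap's edge towards the robot (jig -x), its end a black rubber sleeve 16 mm thick, 85 mm long. Point at flap x, y, z = -120, 176, 9 mm: 50 mm out from the edge, 72 mm above the bench when shut. The bar may turn between finger pads.
- pointer (a joint): Red pointer clipped on the white quadrant (the mark): its angle in rad above level about the hinge axis, 0.55 to 1.05. The flap is at the mark when flap y points the same way, at the same angle above level. It stays put unless pushed.
- pointer_tip (a point): Outer tip of the red pointer, at jig x = +96 mm and 174 mm from the quadrant's centre, which lies on the hinge axis when the box is home (jig y = -92 mm, 63 mm above the bench). The point's y axis points outwards along the pointer.
- hammer: ball hammer, 260 mm long, wooden handle; bystander, origin under its middle.
- cup: round yellow plastic cup, 90 mm across, 85 mm high; bystander, origin under its centre.
- stay: flat steel stay with two holes, 30 x 200 x 5 mm, lying flat; bystander, origin under its centre.
- magnet: red triangular welding magnet, 90 x 90 x 24 mm, lying flat; bystander, origin under its centre.
- brush: wire brush with wooden handle, 200 mm long; bystander, origin under its middle.

How it is judged:
On the way:
1. the hatch box is fully home against the stop, with the flap still shut (y of hatch in the frame of jig below 0.005 m and angle between the y axis of flap and the y axis of jig, either way round below 0.1 rad), for 0.2 s.
At the end, for the whole second after the job is handed in: The hatch box sits within 5 mm of the end stop, flat in the jig; the flap is in line with the red pointer within 0.06 rad (3.4 degrees), at rest (under 0.1 rad/s), carried by the gripper's fingers (contact force over 0.8 N) and by none of the other things (y of hatch in the frame of jig below 0.005 m and angle between hatch's own z axis and vertical below 0.03 rad and angle between the y axis of flap and the y axis of pointer_tip, either way round below 0.06 rad and angular speed of flap below 0.1 rad/s and contact force between the fingers and flap above 0.8 N and contact force between flap and hammer below 0.3 N and contact force between flap and cup below 0.3 N and contact force between flap and stay below 0.3 N and contact force between flap and magnet below 0.3 N and contact force between flap and brush below 0.3 N); the arm keeps its last pose, push and grip.
It fails at once if the red pointer is shifted by more than 6 mm (distance of pointer_tip from where it was at the start of the episode above 0.006 m).
It fails at once if another thing on the bench is moved more than 30 mm (distance of any of hammer, cup, stay, magnet, brush from where it was at the start of the episode above 0.03 m).
It also fails if it takes over 51 s, if anything falls off the work surface, if the arm or the gripper's body presses on something with over 40 N, if the wrist force passes 120 N, or if a joint passes its speed limit or range.

### The arm

A 6-joint arm with a two-finger parallel gripper is mounted at the origin on the work surface. World frame = base frame: x ahead of the robot, y to its left, z up, the work surface at z = 0. Lengths are in m, angles in rad, forces in N, time in s.
With the tool pointing down it reaches from about 0.25 to 0.725 m from the base axis. Payload 4 kg.
Tool frame: the origin (TCP) lies on the centre line of the jaws, within the pads' length; the fingertips stand ahead of it and the grasp point (between the pads) lies 3 mm ahead of it (bot.tcp_to_tips is the z of the fingertips in the tool frame, in m); z points along the fingers, y is the line along which they close (so a half turn about z gives the same grasp; the last joint's range is limited). The gripper opens to 85 mm and grips with 20 to 120 N. Pads are 22 mm wide; open, the fingers measure 114 mm over their backs; the gripper's body (76 mm by 85 mm) begins 54 mm behind the grasp point. The pads swing forward as they close: fully open they stand 13 mm farther back than shut.
Start: joints at [1.202, 0.241, 0.005, 1.335, 0, 1.571], TCP at [0.18, 0.466, 0.253] pointing down, gripper open.
Joint ranges: [-2.72, 2.72], [-1.05, 1.87], [-1.09, 1.28], [-1.99, 2.15], [-1.42, 1.44], [-3.14, 3.14]. Speed limits (rad/s): [2.79, 2.79, 3.14, 3.14, 3.14, 3.14].

### API

Orientations are given as a unit quaternion [x, y, z, w].
In Python, from workcell import telemetry, camera, camera_params, ticket, boxes_of, cut_out, spot_point, bot gives the robot as it stands.
- The arm moves only by the shell command python3 -m creep 'ROWS'. ROWS is text: rows parted by semicolons, each of 5 numbers parted by spaces: the opening, from 0 (shut) to 1 (fully open), then the shift along the tool's x, y, z in units of 150 mm (1.0 is 150 mm), then the turn about the tool's z in units of 180 degrees (1.0 is 180 degrees). In form: claw x y z turn; .... A call has 1 to 12 rows; each row is the pose to reach, as a shift and turn from the pose commanded when the call began, along the tool's axes at that moment, turning the shorter way round; what a row does not reach only later rows make up. A row lasts 1/8 s, in which the tool goes at most 62.5 mm and 10.7 degrees, less where a joint would pass 70% of its speed; a pose out of reach is approached as far as the arm can. A call with a number of a shift or a turn outside -1 to 1 is refused whole. A call with a gripper value outside its range is refused whole. The fingers move at their own pace and stop on an object; the grip force is fixed at half the most. Time passes only in rows, so rows that repeat a pose let the fingers close. It gives the time, the measured TCP pose, the force, the opening and the grip force at its end, in the units of the state.
- telemetry.get_obs(): the state, without advancing time (a new reading comes with each control period).
- camera(name): name is "scene" or "top" or "wrist"; returns the picture (400x640x3 uint8, red, green, blue); there is no depth.
- camera_params(name): a dict with "camera_matrix" (3x3 intrinsics, pixels), "eye" and "attitude" of the camera in the world. Camera axes: x right, y down, z forward; pixel columns grow to the right and rows downward; lengths in m; the calibration is good to about 2 mm. A picture is of the moment at which its call begins: read the wrist's pose just before it. camera_params takes no time and is no camera call; for the wrist camera it gives the pose at the moment of the call.
- ticket.job_done(): hands the job in; it is judged then, once.
Trained networks look in the newest picture that a camera, given by its name, has taken for a name from the list of things; names that differ only in an ending like _2 or _b are one class to them, and where a whole thing is asked for, a point or a joint stands for the part that bears it (a point fixed in the world has none). Each returns a list of dicts, best first, with "conf" (0 to 1); they miss things now and then, are a little off and sometimes report something else, mostly with a low value. They report only what shows in the picture. A call takes as long as a camera call.
- boxes_of(thing, camera): "at" ([x, y, z] in m, in world coordinates, good to about 4 mm: the middle of the surface that is visible of it).
- cut_out(thing, camera): "pixels" (400x640 bool, what is visible of it).
- spot_point(thing, camera): "at" ([x, y, z] in m, in world coordinates, good to about 4 mm: a listed point, or the origin of a listed thing).
The state is a dict: "clock": time; "joint_pos": joint angles; "joint_vel": joint speeds; "tau": joint torques, N m; "eef_pos": TCP position; "tool_rot": TCP orientation; "ft_force": force on the tool from outside, world axes, zero at the start; "ft_torque": the same for the moment, N m; "grip_width": finger opening in m; "grasp_force": force on a finger pad.
Only numpy, scipy, OpenCV 4.12 (cv2) and the standard library are available. Lean on these libraries where they do the work, as an engineer would, in place of code of your own. Each camera call takes 0.05 s, during which the arm holds its last target. There are 200 camera calls.

## Working session

There is one attempt and no reset: what is moved stays moved. The work goes in short steps, Python scripts to look and compute and a shell command to move; the robot and the scene stay as the last step left them, time stands still between calls to the robot, and variables do not carry over. Pictures are saved under pics/ and viewed, at most 10 in all, crops included, and the job is handed in when it is done.

```bash
mkdir -p pics; ls
python3 - <<'E'
from workcell import *
import cv2
for c in ["scene","top"]:
    im=camera(c); cv2.imwrite(f"pics/{c}0.png",im[:,:,::-1])
    for t in ["jig","hatch","hinge","handle","pointer_tip","flap"]:
        print(c,t,[(r["conf"],[round(float(v),4) for v in r["at"]]) for r in spot_point(t,c)][:2])
    for t in ["hammer","cup","stay","magnet","brush"]:
        print(c,t,[(r["conf"],[round(float(v),4) for v in r["at"]]) for r in spot_point(t,c)][:1])
o=telemetry.get_obs();print(o, bot.tcp_to_tips)
E
```

```text
pics
scene jig []
scene hatch [(0.89, [0.6767, 0.0222, 0.0102])]
scene hinge [(0.57, [0.6552, -0.0673, 0.0639])]
scene handle [(0.85, [0.578, 0.1329, 0.0755])]
scene pointer_tip [(0.45, [0.7631, -0.0261, 0.1918])]
scene flap [(0.87, [0.6502, -0.0722, 0.0629])]
scene hammer [(0.66, [0.3635, -0.467, -0.0038])]
scene cup [(0.98, [0.5891, -0.417, -0.0055])]
scene stay [(0.53, [0.322, -0.2759, -0.0008])]
scene magnet [(0.72, [0.3547, 0.4237, -0.001])]
scene brush [(0.77, [0.5405, 0.5188, -0.001])]
top jig [(0.83, [0.6593, -0.0272, -0.0027])]
top hatch [(0.84, [0.6733, 0.0227, 0.0066]), (0.38, [0.6504, -0.0655, 0.0648])]
top hinge [(0.56, [0.6524, -0.0695, 0.0645])]
top handle [(0.8, [0.5755, 0.1325, 0.0709]), (0.36, [0.6635, -0.0299, -0.0024])]
top pointer_tip [(0.48, [0.5853, -0.4175, -0.0002]), (0.4, [0.7662, -0.0187, 0.1874])]
top flap [(0.92, [0.6543, -0.0661, 0.0635])]
top hammer [(0.82, [0.3679, -0.4626, 0.0012])]
top cup [(0.86, [0.5829, -0.4167, 0.0012])]
top stay [(0.65, [0.3266, -0.2776, 0.0])]
top magnet [(0.62, [0.3515, 0.4256, 0.0017])]
top brush [(0.7, [0.5419, 0.5189, 0.0027])]
{'clock': 1.2, 'joint_pos': array([ 1.20202574e+00,  2.40618723e-01,  4.98104636e-03,  1.33521703e+00,
       -2.49699709e-06,  1.57078038e+00]), 'joint_vel': array([ 9.05816370e-04, -3.14094627e-04,  4.93428425e-04,  6.41025096e-04,
       -1.86073157e-04,  7.43263928e-06]), 'tau': array([ 1.65020356e-03, -3.72218299e+01,  2.52693629e+01,  1.34092497e-03,
        6.16016268e-05, -1.23278156e-05]), 'eef_pos': array([0.18022951, 0.46637082, 0.25328985]), 'tool_rot': array([ 1.83334439e-01,  9.83050600e-01, -2.89218822e-05, -4.12424763e-06]), 'ft_force': array([-0.40869073,  0.82816992, -0.06519002]), 'ft_torque': array([-0.00797358, -0.02953021,  0.07303972]), 'grasp_force': 0.0, 'grip_width': 0.08559478727670232} 0.022
```

View pics/scene0.png

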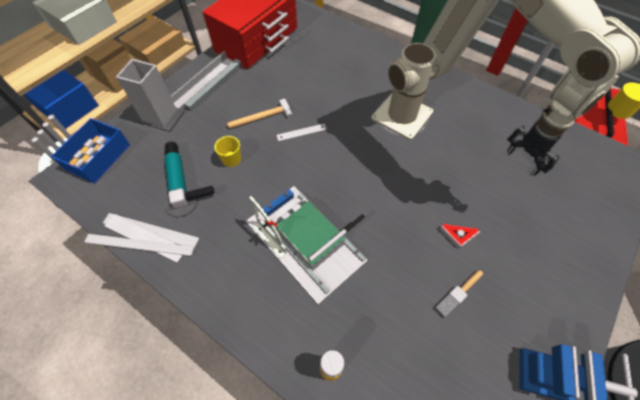

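View pics/top0.png

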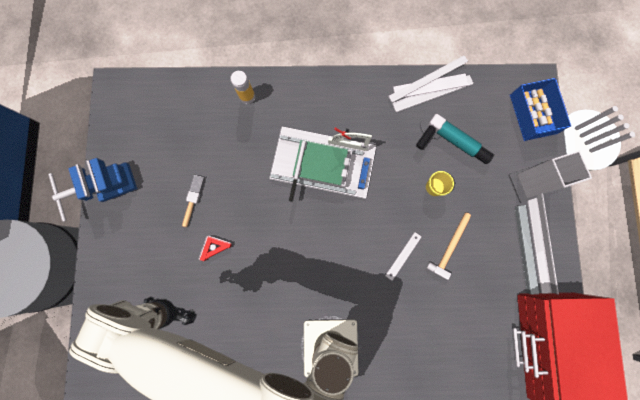

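The scene view shows the jig ahead of the arm: flap at about (310,230), the handle sleeve sticking out to (355,222), and the red pointer at about (263,212). The top view shows the plate edge running from (270,180) to (366,197), so the jig is yawed about -10°. The bystanders are well clear of it. Next I'll get the yaw and pointer angle more accurately.

```bash
cat > h.py <<'E'
import numpy as np, cv2
from workcell import *
from scipy.spatial.transform import Rotation as R
def proj_plane(cam,px,z):
    p=camera_params(cam);K=np.array(p["camera_matrix"]);A=p["attitude"];A=np.array(A)
    M=A if A.shape==(3,3) else R.from_quat(A).as_matrix()
    e=np.array(p["eye"]);d=(M@np.linalg.inv(K)@np.c_[px,np.ones(len(px))].T).T
    return e+d*((z-e[2])/d[:,2])[:,None]
def yaws():
    for cam in ["top"]:
        camera(cam)
        m=cut_out("flap",cam)
        if m:
            c=max(cv2.findContours(m[0]["pixels"].astype(np.uint8),0,1)[0],key=cv2.contourArea)
            w=proj_plane(cam,c[:,0].astype(float),0.065)[:,:2]
            w=w[w[:,0]>0.59]
            print("flap rect",cv2.minAreaRect((w*1000).astype(np.float32)))
        m=cut_out("jig",cam)
        if m:
            c=max(cv2.findContours(m[0]["pixels"].astype(np.uint8),0,1)[0],key=cv2.contourArea)
            w=proj_plane(cam,c[:,0].astype(float),0.01)[:,:2]
            print("jig rect",cv2.minAreaRect((w*1000).astype(np.float32)))
def med(t,cams,n=4,near=None,tol=0.06):
    L=[]
    for c in cams:
        for _ in range(n):
            camera(c)
            for r in spot_point(t,c):
                if near is None or np.linalg.norm(np.array(r["at"])-near)<tol: L.append(r["at"]);break
    L=np.array(L);print(t,len(L),L.mean(0).round(4) if len(L) else None,L.std(0).round(4) if len(L) else None)
    return L
E
python3 - <<'E'
from h import *
print(camera_params("top"))
yaws()
med("hatch",["scene","top"],2,[.675,.022,.01]);med("hinge",["scene","top"],2,[.653,-.068,.063]);med("jig",["scene","top"],2,[.66,-.03,0])
med("handle",["scene","top"],2,[.577,.133,.072]);med("pointer_tip",["scene","top"],3,[.765,-.022,.19])
E
```

```text
{'camera_matrix': array([[375.4353606 ,   0.        , 327.22174483],
       [  0.        , 375.4353606 , 195.75682308],
       [  0.        ,   0.        ,   1.        ]]), 'eye': array([0.32688357, 0.01882365, 1.43275884]), 'attitude': array([-0.69987887,  0.70985605, -0.05902474,  0.05282087])}
flap rect ((657.1266479492188, 27.473777770996094), (197.2601776123047, 175.07241821289062), 77.6429672241211)
jig rect ((707.4248657226562, 15.407638549804688), (380.14990234375, 251.97084045410156), 77.51396179199219)
hatch 4 [0.6742 0.0236 0.0105] [0.002  0.0018 0.0023]
hinge 4 [ 0.6519 -0.068   0.0649] [0.0016 0.0027 0.0015]
jig 2 [ 0.6621 -0.0269 -0.003 ] [0.0012 0.0019 0.0014]
handle 4 [0.5769 0.1302 0.073 ] [0.0021 0.002  0.0014]
pointer_tip 5 [ 0.7631 -0.0232  0.1907] [0.0009 0.0019 0.002 ]
```

```bash
cat >> h.py <<'E'
PSI=np.radians(-12.4);JX=np.array([np.cos(PSI),np.sin(PSI),0]);JY=np.array([-np.sin(PSI),np.cos(PSI),0]);J0=np.array([.662,-.027,0])
def jig(p): d=np.array(p)-J0; return np.array([d@JX,d@JY,d[2]]).round(4)
def w(x,y,z): return J0+x*JX+y*JY+[0,0,z]
def go(t):
    o=telemetry.get_obs();M=R.from_quat(o["tool_rot"]).as_matrix()
    a=np.arctan2(M[1,1],M[0,1]);b=np.arctan2(JY[1],JY[0]);d=(b-a+np.pi/2)%np.pi-np.pi/2
    print("units",(M.T@(np.array(t)-o["eef_pos"])/.15).round(3),"turn",round(-d/np.pi,3),"jig tcp",jig(o["eef_pos"]),"F",o["ft_force"].round(1),"t",o["clock"],"w",o["grip_width"])
E
python3 -c "
from h import *
go(w(-.01,.187,.044))"
python3 -m creep '0 -0.4 -0.07 0 -0.048; 0 -0.8 -0.14 0 -0.048; 0 -1 -0.18 0 -0.048'
python3 -m creep '0 -0.4 -0.07 0 0; 0 -0.8 -0.14 0 0; 0 -1 -0.18 0 0'
python3 -c "
from h import *
go(w(-.01,.187,.044))"
```

```text
units [-3.926 -0.688  1.395] turn -0.049 jig tcp [-0.5765  0.3784  0.2533] F [-0.9  0.2 -0.3] t 3.55 w 0.08545878022145485
clock: 3.92
eef_pos: [0.3124, 0.3857, 0.2534]
tool_rot: [0.11, 0.994, 0.0, 0.0]
ft_force: [-0.9, 0.0, 0.0]
grip_width: 0.0321
grasp_force: 0.0
clock: 4.3
eef_pos: [0.4536, 0.3268, 0.2531]
tool_rot: [0.11, 0.994, -0.0, 0.0]
ft_force: [-1.2, 0.7, 0.3]
grip_width: 0.0002
grasp_force: 0.0
units [-1.799 -0.751  1.395] turn -0.001 jig tcp [-0.2795  0.3008  0.2531] F [-1.2  0.7  0.3] t 4.3 w 0.00015085603202836075
```

```bash
python3 -m creep '0 -0.35 -0.2 0.1 0; 0 -0.7 -0.4 0.3 0; 0 -1 -0.6 0.5 0; 0 -1 -0.6 0.5 0'
python3 -m creep '0 -0.4 -0.08 0.1 0; 0 -0.8 -0.15 0.3 0; 0 -0.8 -0.15 0.6 0; 0 -0.8 -0.15 0.895 0; 0 -0.8 -0.15 0.895 0'
python3 -c "
from h import *
go(w(-.01,.187,.044))
im=camera('wrist');cv2.imwrite('pics/w1.png',im[:,:,::-1])"
```

```text
clock: 4.8
eef_pos: [0.5786, 0.2042, 0.1747]
tool_rot: [0.112, 0.994, -0.002, -0.002]
ft_force: [-0.8, 0.1, -0.0]
grip_width: 0.0001
grasp_force: 0.0
clock: 5.42
eef_pos: [0.6864, 0.1601, 0.0394]
tool_rot: [0.108, 0.994, -0.002, -0.005]
ft_force: [-0.8, -0.4, -0.4]
grip_width: -0.0002
grasp_force: 0.0
units [-0.042 -0.007 -0.031] turn -0.0 jig tcp [-0.0163  0.188   0.0394] F [-0.8 -0.4 -0.4] t 5.425 w -0.00017330136761907754
```

View pics/w1.png

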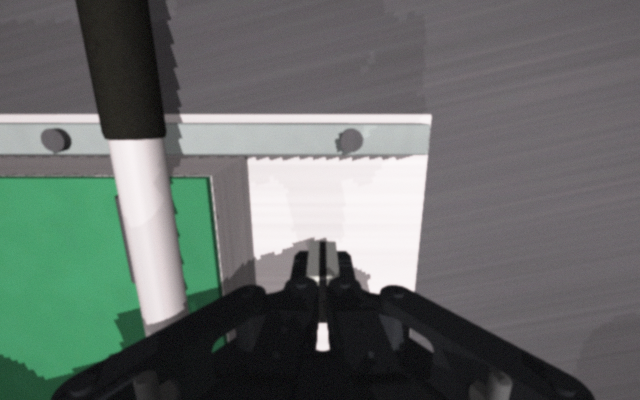

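The wrist view shows the shut fingers at about (322,270), over the plate, clear of the box end wall (edge at column ~250). The finger linkages splay out towards the handle bar (columns 80-180), so I'll turn the tool 90° before pushing to keep them away from it.

```bash
python3 -c "
from h import *
print(telemetry.get_obs()['joint_pos'].round(2))"
python3 -m creep '0 -0.04 0 -0.05 -0.06; 0 -0.04 0 -0.05 -0.115; 0 -0.04 0 -0.05 -0.17; 0 -0.04 0 -0.05 -0.23; 0 -0.04 0 -0.05 -0.29; 0 -0.04 0 -0.05 -0.34; 0 -0.04 0 -0.05 -0.4; 0 -0.04 0 -0.05 -0.46; 0 -0.04 0 -0.05 -0.5; 0 -0.04 0 -0.05 -0.5'
python3 -c "
from h import *
print(telemetry.get_obs()['joint_pos'].round(2),telemetry.get_obs()['tool_rot'])
go(w(-.005,.163,.047))"
```

```text
[0.23 0.79 0.35 1.13 0.   0.45]
clock: 6.72
eef_pos: [0.6979, 0.16, 0.0557]
tool_rot: [-0.626, 0.78, -0.001, 0.003]
ft_force: [0.7, -0.2, 1.1]
grip_width: 0.0001
grasp_force: 0.0
[ 0.23  0.79  0.38  1.16  0.   -1.13] [-0.62574444  0.78002251 -0.00123849  0.00269205]
units [ 0.182 -0.001  0.058] turn 0.499 jig tcp [-0.0051  0.1903  0.0557] F [ 0.7 -0.2  1.1] t 6.725 w 9.777615181563335e-05
```

```bash
python3 -m creep '0 0.04 0 0.05 0; 0 0.1 0 0.05 0; 0 0.15 0 0.05 0; 0 0.19 0 0.05 0; 0 0.23 0 0.05 0; 0 0.27 0 0.05 0; 0 0.31 0 0.05 0; 0 0.35 0 0.05 0'
python3 -m creep '0 0.03 0 0 0; 0 0.06 0 0 0; 0 0.09 0 0 0'
python3 -m creep '0 0.03 0 0 0; 0 0.05 0 0 0'
python3 -c "
from h import *
go(w(-.005,.111,.048))"
```

```text
clock: 7.72
eef_pos: [0.685, 0.1095, 0.044]
tool_rot: [-0.627, 0.779, 0.001, 0.002]
ft_force: [1.1, 5.6, -1.7]
grip_width: 0.0001
grasp_force: 0.0
clock: 8.1
eef_pos: [0.6821, 0.0963, 0.044]
tool_rot: [-0.627, 0.779, 0.001, 0.002]
ft_force: [1.3, 6.0, -1.6]
grip_width: 0.0001
grasp_force: 0.0
clock: 8.35
eef_pos: [0.6805, 0.0889, 0.044]
tool_rot: [-0.626, 0.779, 0.001, 0.002]
ft_force: [0.7, 5.6, -1.3]
grip_width: 0.0003
grasp_force: 0.0
units [ 0.041 -0.012 -0.027] turn 0.5 jig tcp [-0.0068  0.1172  0.044 ] F [ 0.7  5.6 -1.3] t 8.35 w 0.0002841842392252188
```

Sliding steadily at about 6 N, so I'll continue until the force rises.

```bash
python3 -m creep '0 0.015 0 0 0; 0 0.03 0 0 0'
python3 -m creep '0 0.015 0 0 0; 0 0.03 0 0 0'
python3 -m creep '0 0.015 0 0 0; 0 0.03 0 0 0'
python3 -c "
from h import *
go(w(-.005,.111,.048))"
```

```text
clock: 8.6
eef_pos: [0.6799, 0.0859, 0.0441]
tool_rot: [-0.627, 0.779, 0.002, 0.003]
ft_force: [2.8, 11.0, -3.2]
grip_width: -0.0
grasp_force: 0.0
clock: 8.85
eef_pos: [0.681, 0.0849, 0.0449]
tool_rot: [-0.628, 0.778, 0.003, 0.006]
ft_force: [7.4, 20.0, -3.4]
grip_width: -0.0001
grasp_force: 0.0
clock: 9.1
eef_pos: [0.6813, 0.0843, 0.0457]
tool_rot: [-0.629, 0.777, 0.004, 0.009]
ft_force: [8.5, 28.8, -3.1]
grip_width: -0.0
grasp_force: 0.0
units [ 0.012 -0.    -0.015] turn -0.498 jig tcp [-0.0051  0.1129  0.0457] F [ 8.5 28.8 -3.1] t 9.1 w -2.308432792838917e-05
```

```bash
python3 -m creep '0 -0.08 0 0 0; 0 -0.16 0 0 0; 0 -0.16 0 0 0'
python3 - <<'E'
from h import *
a=camera("top")[110:215,255:395];b=camera("scene")[170:310,230:390]
cv2.imwrite("pics/c2.png",np.hstack([cv2.resize(a,(400,300),interpolation=2),cv2.resize(b,(400,300),interpolation=2)])[:,:,::-1])
h=med("hatch",["scene","top"],2,[.662,-.027,.01]);g=med("hinge",["scene","top"],2,[.642,-.117,.063]);q=med("handle",["scene","top"],2,[.563,.08,.072]);
print(jig(h.mean(0)),jig(g.mean(0)),jig(q.mean(0)))
go(w(-.12,.084,.12))
E
```

```text
clock: 9.48
eef_pos: [0.6824, 0.0975, 0.0438]
tool_rot: [-0.626, 0.78, 0.0, -0.0]
ft_force: [-0.5, 0.4, -0.1]
grip_width: -0.0001
grasp_force: 0.0
hatch 4 [ 0.6659 -0.0264  0.0094] [0.0022 0.002  0.0035]
hinge 4 [ 0.6441 -0.1166  0.0641] [0.0009 0.0012 0.0009]
handle 2 [0.5666 0.0812 0.0726] [0.0005 0.0011 0.0005]
[0.0037 0.0014 0.0094] [ 0.0018 -0.0913  0.0641] [-0.1164  0.0851  0.0726]
units [ 0.28   0.755 -0.506] turn 0.5 jig tcp [-0.0066  0.1258  0.044 ] F [0.1 0.4 0.4] t 10.775 w -0.00016073968432309718
```

View pics/c2.png

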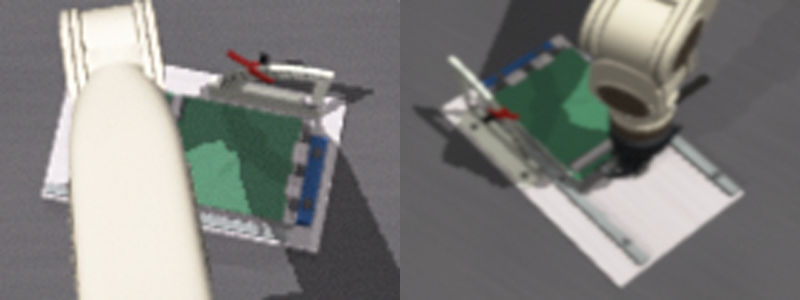

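The box touches the blue stop at right in the top view (around (312,180) in the crop) with no gap. The push force climbed to 29 N with no further motion, so it's home. Next is the handle.

```bash
python3 -m creep '0 0 0 -0.35 0.05; 0.5 0 0 -0.7 0.1; 1 0.1 0.3 -0.8 0.16; 1 0.2 0.6 -0.8 0.215; 1 0.27 0.76 -0.8 0.27; 1 0.27 0.76 -0.8 0.325; 1 0.27 0.76 -0.8 0.38; 1 0.27 0.76 -0.8 0.435; 1 0.27 0.76 -0.8 0.49; 1 0.27 0.76 -0.8 0.5; 1 0.27 0.76 -0.8 0.5'
python3 - <<'E'
from h import *
go(w(-.119,.084,.075))
im=camera('wrist');cv2.imwrite('pics/w3.png',im[:,:,::-1])
for r in spot_point("handle","wrist")[:2]: print(r["conf"],r["at"],jig(r["at"]))
E
```

```text
clock: 12.15
eef_pos: [0.5625, 0.0824, 0.1641]
tool_rot: [0.108, 0.994, 0.0, 0.0]
ft_force: [-0.9, -0.2, -0.6]
grip_width: 0.0856
grasp_force: 0.0
units [-0.011 -0.01   0.594] turn 0.0 jig tcp [-0.1207  0.0855  0.1641] F [-0.9 -0.2 -0.6] t 12.15 w 0.08560680506940929
0.91 [0.5624, 0.0809, 0.0748] [-0.1204  0.084   0.0748]
```

View pics/w3.png

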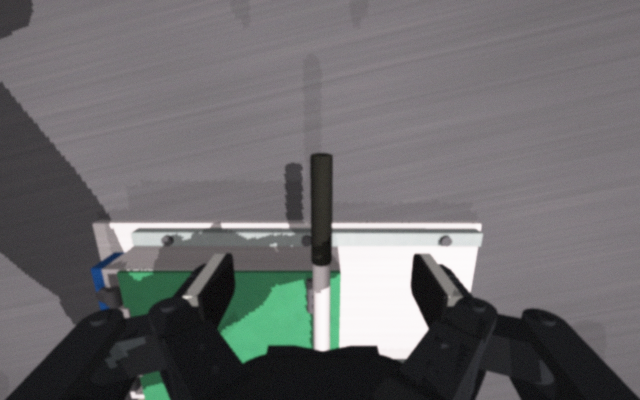

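The sleeve (column ~320, rows 155-262) is centred between the open pads, and the wrist estimate of the grip point agrees within 1 mm. Descending and closing.

```bash
python3 -m creep '1 0 -0.01 0.25 0; 1 0 -0.01 0.45 0; 1 0 -0.01 0.594 0; 1 0 -0.01 0.594 0; 0 0 -0.01 0.594 0; 0 0 -0.01 0.594 0; 0 0 -0.01 0.594 0; 0 0 -0.01 0.594 0; 0 0 -0.01 0.594 0; 0 0 -0.01 0.594 0'
python3 - <<'E'
from h import *
go(w(-.119,.084,.075))
im=camera('wrist');cv2.imwrite('pics/w4.png',im[:,:,::-1])
P=med("pointer_tip",["scene","top"],3,[.765,-.022,.19]);print(jig(P.mean(0)))
E
```

```text
clock: 13.5
eef_pos: [0.5626, 0.0814, 0.0757]
tool_rot: [0.109, 0.994, 0.001, 0.001]
ft_force: [-1.0, 1.3, 7.0]
grip_width: 0.0138
grasp_force: 58.6
units [-0.009 -0.003  0.005] turn -0.0 jig tcp [-0.1203  0.0845  0.0757] F [-1.   1.3  7. ] t 13.5 w 0.013799804630025612
pointer_tip 5 [ 0.7642 -0.0232  0.1922] [0.0005 0.0025 0.0023]
[0.099  0.0257 0.1922]
```

View pics/w4.png

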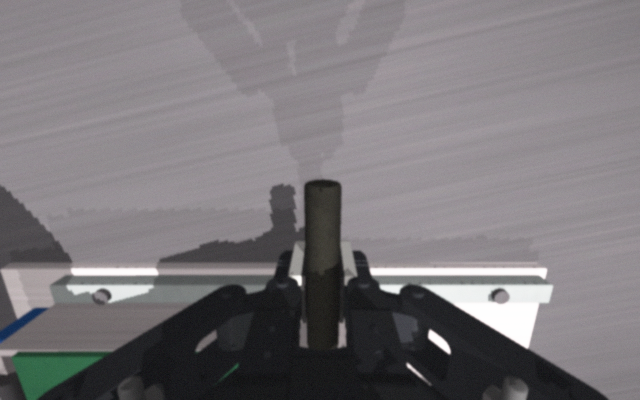

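```bash
python3 -c "
import numpy as np
for t in list(np.linspace(0,.83,11)): 
    a=.051+t; print(round(t,3), round((.1762*np.cos(a)-.176)/.15,3), round(-(.1762*np.sin(a)-.009)/.15,3))"
```

```text
0.0 -0.0 0.0
0.083 -0.009 -0.097
0.166 -0.026 -0.193
0.249 -0.051 -0.287
0.332 -0.084 -0.379
0.415 -0.124 -0.468
0.498 -0.171 -0.553
0.581 -0.226 -0.634
0.664 -0.286 -0.71
0.747 -0.353 -0.781
0.83 -0.426 -0.846
```

```bash
python3 -m creep '0 0 -0.013 -0.045 0; 0 0 -0.018 -0.097 0; 0 0 -0.035 -0.193 0; 0 0 -0.06 -0.287 0; 0 0 -0.092 -0.379 0; 0 0 -0.132 -0.468 0'
python3 -m creep '0 0 -0.048 -0.086 0; 0 0 -0.102 -0.166 0; 0 0 -0.162 -0.242 0; 0 0 -0.229 -0.313 0; 0 0 -0.3 -0.376 0; 0 0 -0.3 -0.376 0; 0 0 -0.3 -0.376 0'
cat >> h.py <<'E'
def ang(p0=np.array([.0845,.0757])):
    o=telemetry.get_obs();d=jig(o["eef_pos"])[1:]-p0+[.176,.009]
    print("theta",np.arctan2(d[1],d[0])-.051,"r",np.hypot(*d),"F",o["ft_force"].round(1),"w",o["grip_width"],"t",o["clock"])
E
python3 - <<'E'
from h import *
ang()
for c in ["scene","top","wrist"]:
    im=camera(c); cv2.imwrite(f"pics/{c}5.png",im[:,:,::-1])
a=cv2.imread("pics/scene5.png")[170:310,230:390];b=cv2.imread("pics/top5.png")[110:215,255:395]
cv2.imwrite("pics/c5.png",np.hstack([cv2.resize(b,(400,300),interpolation=2),cv2.resize(a,(400,300),interpolation=2)]))
q=med("handle",["scene","top","wrist"],2,[.55,.02,.2]);P=med("pointer_tip",["scene","top","wrist"],2,[.765,-.022,.19]);g=med("hinge",["scene","top"],2,[.642,-.117,.063]);h=med("hatch",["scene","top"],2,[.662,-.027,.01])
for v in (q,P,g,h):
    if len(v): print(jig(v.mean(0)))
E
```

```text
clock: 14.9
eef_pos: [0.5576, 0.0648, 0.1449]
tool_rot: [0.107, 0.994, 0.003, -0.001]
ft_force: [1.0, 9.2, -2.3]
grip_width: 0.0138
grasp_force: 58.4
clock: 15.78
eef_pos: [0.5488, 0.0233, 0.2042]
tool_rot: [0.107, 0.994, 0.006, 0.001]
ft_force: [-1.5, 16.4, 11.5]
grip_width: 0.0138
grasp_force: 59.0
theta 0.81773503895106 r 0.18008870036734675 F [-1.5 16.4 11.5] w 0.013846622726291375 t 15.775
handle 4 [0.5518 0.0216 0.196 ] [0.001  0.0028 0.001 ]
pointer_tip 3 [ 0.7644 -0.023   0.1907] [0.0015 0.0026 0.0011]
hinge 3 [ 0.6419 -0.1169  0.0633] [0.0012 0.0024 0.0017]
hatch 4 [ 0.6659 -0.0255  0.0101] [0.0015 0.0016 0.002 ]
[-0.1181  0.0238  0.196 ]
[0.0991 0.0259 0.1907]
[-0.0003 -0.0921  0.0633]
[0.0035 0.0023 0.0101]
```

View pics/c5.png

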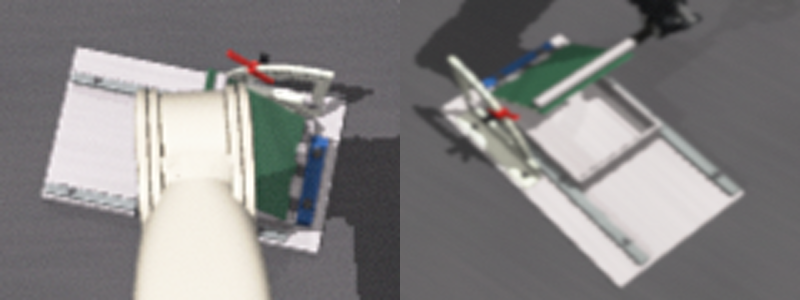

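The bar has slid about 4 mm lower in the pads. Both the vision estimate and the lateral TCP position put the flap near 0.80 rad, against about 0.83 for the pointer. The crop shows the box still against the stop and the flap roughly parallel to the pointer. I'll nudge it up by 0.03 rad and measure again.

```bash
python3 -m creep '0 0 -0.014 -0.012 0; 0 0 -0.027 -0.023 0; 0 0 -0.027 -0.023 0; 0 0 -0.027 -0.023 0'
python3 - <<'E'
from h import *
ang();print(jig(telemetry.get_obs()["eef_pos"]))
q=med("handle",["scene","top","wrist"],5,[.55,.02,.2]);P=med("pointer_tip",["scene","top","wrist"],6,[.765,-.022,.19]);g=med("hinge",["scene","top"],6,[.642,-.117,.063]);f=med("flap",["scene","top"],2,[.642,-.117,.063]);h=med("hatch",["scene","top"],5,[.662,-.027,.01])
for v in (q,P,g,f,h):
    if len(v): print(jig(v.mean(0)))
hi=np.array([-.092,.063])
for n,v,o in (("flap",q,.051),("ptr",P,0)):
    d=jig(v.mean(0))[1:]-hi; print(n,np.arctan2(d[1],d[0])-o,np.hypot(*d))
E
```

```text
clock: 18.42
eef_pos: [0.5481, 0.0198, 0.2074]
tool_rot: [0.106, 0.994, 0.007, 0.001]
ft_force: [-1.8, 16.7, 9.0]
grip_width: 0.0141
grasp_force: 58.8
theta 0.8444489565074174 r 0.1802714064958722 F [-1.8 16.7  9. ] w 0.014070125612470886 t 18.425
[-0.1213  0.0212  0.2074]
handle 10 [0.5502 0.0188 0.2   ] [0.0024 0.002  0.0008]
pointer_tip 12 [ 0.7632 -0.023   0.1913] [0.0015 0.003  0.0012]
hinge 12 [ 0.6441 -0.1167  0.0642] [0.002  0.0021 0.0013]
flap 4 [ 0.6446 -0.1157  0.0636] [0.0023 0.0024 0.0018]
hatch 10 [ 0.6643 -0.0263  0.0103] [0.0019 0.0022 0.002 ]
[-0.119   0.0207  0.2   ]
[0.098  0.0256 0.1913]
[ 0.0018 -0.0915  0.0642]
[ 0.002  -0.0904  0.0636]
[0.0021 0.0011 0.0103]
flap 0.8314094628448421 0.1773986753050879
ptr 0.8288843545675894 0.17404209260980516
```

```bash
python3 -m creep '0 0 0 0 0; 0 0 0 0 0; 0 0 0 0 0; 0 0 0 0 0; 0 0 0 0 0; 0 0 0 0 0'
python3 - <<'E'
from h import *
ang();print(abs(telemetry.get_obs()["joint_vel"]).max())
print(ticket.job_done())
E
```

```text
clock: 25.08
eef_pos: [0.5481, 0.0198, 0.2074]
tool_rot: [0.106, 0.994, 0.007, 0.001]
ft_force: [-1.7, 17.2, 10.3]
grip_width: 0.0141
grasp_force: 58.8
theta 0.8440161539763843 r 0.18033394023311305 F [-1.7 17.2 10.3] w 0.014122714653307786 t 25.075
0.00238882946689785
the job is handed in; nothing more can be done
None
```

I handed the job in at about 25 s with the box home against the stop and the gripper holding the flap still at about 0.83 rad, matching the pointer's 0.83 rad by camera measurement; no verdict came back.

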